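Flip the flask's status paddle

TASK

The sample in the conical flask is done: on the status board, flip the hinged paddle of the flask's own bay over its pivot, away from the robot, so that it lies fully down on its far rest and shows its other face, the one with the raised ring. Pressing its short tail swings the paddle up, and from there it can be pushed over; push lightly with the fingertips, do not lift or shift the board, the samples or the things beside it, and leave the other two paddles as they are.

Things in the scene. Friction and masses are not known exactly. Their poses are not given: they have to be found in the camera images.
- board: Loose grey status board, 2 kg. Base plate 240 x 335 x 10 mm, from 50 mm before to 190 mm beyond the pivot line. Origin: on the worktop under the middle of that line; +x to the far side (bays), +y along the line to the left. Three white paddles 105 mm apart, each between two 13 mm thick lugs 92 mm high that carry its rests (small lips under its side edges).
- paddle_left (a joint): Hinge of the left paddle, rad: 0 = flat on its near rest (toward the robot), raised bar face up; pi/2 = upright; pi = flat on its far rest (toward the samples), raised ring face up. Stiff hinge: raised to between about 0.75 and 2.4 rad it stays where it is left; outside that it sinks slowly to the rest on that side. 1 N at the tail turns it.
- pivot_left (a point): On the pivot axis at the middle of the left paddle, 80 mm above the worktop; fixed in the board; axes as the board's.
- edge_left (a point): Middle of the free edge of the left paddle (moves with it). The paddle is a white plate 80 mm wide and 6 mm thick that reaches 85 mm from the pivot axis; open space down to the worktop under it.
- tail_left (a point): Middle of the end edge of the left paddle's tail: a flap 50 mm wide, 6 mm thick, one piece with the paddle, that reaches 40 mm past the pivot on the opposite side. Pressed down, it swings the paddle up like a seesaw. Below it is open space 70 mm wide down to the base plate, 67 mm below the flat tail.
- bay_left (a point): Middle of the bay of the left paddle (a thin white ring 76 mm wide), on top of the base plate, 145 mm beyond that paddle's pivot. One sample stands in it.
- paddle_middle (a joint): Hinge of the middle paddle, rad: 0 = flat on its near rest (toward the robot), raised bar face up; pi/2 = upright; pi = flat on its far rest (toward the samples), raised ring face up. Stiff hinge: raised to between about 0.75 and 2.4 rad it stays where it is left; outside that it sinks slowly to the rest on that side. 1 N at the tail turns it.
- pivot_middle (a point): On the pivot axis at the middle of the middle paddle, 80 mm above the worktop; fixed in the board; axes as the board's.
- edge_middle (a point): Middle of the free edge of the middle paddle (moves with it). The paddle is a white plate 80 mm wide and 6 mm thick that reaches 85 mm from the pivot axis; open space down to the worktop under it.
- tail_middle (a point): Middle of the end edge of the middle paddle's tail: a flap 50 mm wide, 6 mm thick, one piece with the paddle, that reaches 40 mm past the pivot on the opposite side. Pressed down, it swings the paddle up like a seesaw. Below it is open space 70 mm wide down to the base plate, 67 mm below the flat tail.
- bay_middle (a point): Middle of the bay of the middle paddle (a thin white ring 76 mm wide), on top of the base plate, 145 mm beyond that paddle's pivot. One sample stands in it.
- paddle_right (a joint): Hinge of the right paddle, rad: 0 = flat on its near rest (toward the robot), raised bar face up; pi/2 = upright; pi = flat on its far rest (toward the samples), raised ring face up. Stiff hinge: raised to between about 0.75 and 2.4 rad it stays where it is left; outside that it sinks slowly to the rest on that side. 1 N at the tail turns it.
- pivot_right (a point): On the pivot axis at the middle of the right paddle, 80 mm above the worktop; fixed in the board; axes as the board's.
- edge_right (a point): Middle of the free edge of the right paddle (moves with it). The paddle is a white plate 80 mm wide and 6 mm thick that reaches 85 mm from the pivot axis; open space down to the worktop under it.
- tail_right (a point): Middle of the end edge of the right paddle's tail: a flap 50 mm wide, 6 mm thick, one piece with the paddle, that reaches 40 mm past the pivot on the opposite side. Pressed down, it swings the paddle up like a seesaw. Below it is open space 70 mm wide down to the base plate, 67 mm below the flat tail.
- bay_right (a point): Middle of the bay of the right paddle (a thin white ring 76 mm wide), on top of the base plate, 145 mm beyond that paddle's pivot. One sample stands in it.
- flask: Clear glass conical flask, wide foot and narrow neck, 51 mm across, 85 mm high, loose, standing in one of the three bays. Origin at the centre of its underside, z up. The paddle of the bay it stands in is the one to flip.
- beaker: Clear glass straight-sided beaker, 62 mm across, 80 mm high, loose, in another bay. Origin at the centre of its underside.
- reagent: Amber bottle with black cap, 45 mm across, 101 mm high, loose, in the remaining bay. Origin at the centre of its underside.
- timer: Flat white timer, 70 x 62 x 18 mm, loose on the worktop to the left of the board; a bystander. Origin at the centre of its underside.
- tape: Roll of tape lying flat, 68 mm across, 19 mm high, loose on the worktop to the right of the board; a bystander. Origin at the centre of its underside.
There are look-alikes about, which are no part of the job. What is shaped like the flask but pink or red is not meant.

How it is judged:
By the outcome, as a careful person would: the job done as asked, in the order asked, and still so for the second after the job is handed in, with the robot touching nothing.
It also fails if it takes over 42 s, if anything falls off the work surface, if the arm or the gripper's body presses on something with over 40 N, if the wrist force passes 120 N, or if a joint passes its speed limit or range.

ROBOT

A 7-joint arm with a two-finger parallel gripper is mounted at the origin on a cart in front of the work surface, level with it; the furniture and walls round the work are solid. World frame = base frame: x ahead of the robot, y to its left, z up, the work surface at z = 0. Lengths are in m, angles in rad, forces in N, time in s.
With the tool pointing down it reaches from about 0.4 to 0.875 m from the base axis. Payload 19.3 kg.
Tool frame: the origin (TCP) lies midway between the tips of the shut fingers; the grasp point (between the pads) lies 19 mm behind it; z points along the fingers, y is the direction in which the jaws open and shut (so a half turn about z gives the same grasp; the last joint's range is limited). The gripper opens to 85 mm and grips with 20 to 120 N. Pads are 22 mm wide; open, the fingers measure 114 mm over their backs; the gripper's body (76 mm by 85 mm) begins 54 mm behind the grasp point. The pads swing forward as they close: fully open they stand 13 mm farther back than shut.
Start: joints at [-1.372, 0.521, -0.036, 1.599, 0.021, 1.021, -0.113], TCP at [0.166, 0.603, 0.2] pointing down, gripper open.
Joint ranges: [-2.91, 2.91], [-0.3, 2.13], [-1.5, 1.42], [0.17, 2.43], [-1.26, 4.41], [0.16, 1.93], [-2.52, 2.52]. Speed limits (rad/s): [1.89, 1.89, 2.39, 2.39, 3.01, 3.01, 3.01].

INTERFACE

Orientations are given as [roll, pitch, yaw] about the fixed x, y, z axes, in that order (R = Rz(yaw) Ry(pitch) Rx(roll)).
In Python, from workcell import telemetry, cams, workorder gives the robot as it stands. The module is installed in compiled form; this text tells all that it offers.
- The arm moves only by the tool apply_moves, never from a script. Its argument "steps" is a list of rows, each a list of 4 numbers: the shift along the tool's x, y, z in cm, then the turn about the tool's z in rad. A call has exactly 10 rows; each row is the pose to reach, as a shift and turn from the pose commanded when the call began, along the tool's axes at that moment; what a row does not reach only later rows make up. A row lasts 1/12 s, in which the tool goes at most 41.7 mm and 7.16 degrees, less where a joint would pass 70% of its speed; a pose out of reach is approached as far as the arm can. A call with a gripper value outside its range is refused whole. "claw" is the closure, from 0 (fully open) to 1 (shut), set as the call begins (left out, the last holds). The fingers move at their own pace and stop on an object; "force" is the grip in N (left out, the last holds). Time passes only in rows, so rows that repeat a pose let the fingers close, or fill a call up. It gives the time, the measured TCP pose, the force and the opening at its end, in the units of the state.
- telemetry.observe(): the state, without advancing time (a new reading comes with each control period).
- cams.grab_frame(name): name is "scene" or "top"; returns a dict with "color" (480x640x3 uint8, red, green, blue), "mtx" (3x3 intrinsics, pixels), "eye" and "orientation" of the camera in the world. Camera axes: x right, y down, z forward; pixel columns grow to the right and rows downward; lengths in m; the calibration is good to about 2 mm. A picture is of the moment at which its call begins. There is no depth.
- workorder.job_done(): hands the job in, once; it reports no verdict.
Trained networks look in the newest picture that a camera, given by its name, has taken for a name from the list of things; names that differ only in an ending like _2 or _b are one class to them, and where a whole thing is asked for, a point or a joint stands for the part that bears it (a point fixed in the world has none). Each returns a list of dicts, best first, with "score" (0 to 1); they miss things now and then, are a little off and sometimes report something else, mostly with a low value. They report only what shows in the picture. A call takes as long as a camera call. They do not tell look-alikes from the thing itself.
- cams.find_in(camera, name): "box" ([left, top, width, height] in pixels, round what is visible of it).
- cams.pinpoint(camera, name): "uv" ([column, row] in pixels: a listed point, or the origin of a listed thing).
The state is a dict: "clock": time; "qpos": joint angles; "qd": joint speeds; "joint_efforts": joint torques, N m; "position": TCP position; "tool_rot": TCP orientation; "force": force on the tool from outside, world axes, zero at the start; "moment": the same for the moment, N m; "grip_width": finger opening in m.
Only numpy, scipy, OpenCV 4.12 (cv2) and the standard library are available. Lean on these libraries where they do the work, as an engineer would, in place of code of your own. Each camera call takes 0.05 s, during which the arm holds its last target. There are 200 camera calls.

## Working session

There is one attempt and no reset: what is moved stays moved. The work goes in short steps, Python scripts to look and compute and a tool call to move; the robot and the scene stay as the last step left them, time stands still between calls to the robot, and variables do not carry over. Pictures are saved under pics/ and viewed, about 8 in all and at most 12, crops included, and the job is handed in when it is done.

Besides the shell and the picture viewer there is one more tool, called after ">>>" as name(argument=value, ...) on one line, values as JSON. apply_moves: Moves the arm, as the interface text tells. Its arguments: {"type":"object","properties":{"steps":{"type":"array"},"claw":{"type":"number"},"force":{"type":"number"}},"required":["steps"]}

```bash
mkdir -p pics; cat > h.py <<'E'
import numpy as np, cv2
from scipy.spatial.transform import Rotation as R
from workcell import telemetry, cams, workorder
def rot(o):
    o=np.array(o,float)
    return o if o.shape==(3,3) else (R.from_euler('xyz',o).as_matrix() if o.size==3 else R.from_quat(o).as_matrix())
def ray(f,uv):
    d=rot(f['orientation'])@np.linalg.solve(f['mtx'],[uv[0],uv[1],1.]); return np.array(f['eye']),d
def atz(f,uv,z):
    e,d=ray(f,uv); return e+d*(z-e[2])/d[2]
def proj(f,p):
    q=np.array(f['mtx'])@(rot(f['orientation']).T@(np.array(p)-f['eye'])); return q[:2]/q[2]
def tri(fa,a,fb,b):
    e1,d1=ray(fa,a);e2,d2=ray(fb,b);s=np.linalg.lstsq(np.c_[d1,-d2],e2-e1,rcond=None)[0]
    p,q=e1+s[0]*d1,e2+s[1]*d2; return (p+q)/2,np.linalg.norm(p-q)
def save(f,n,crop=None,s=1):
    im=f['color'][:,:,::-1]
    if crop: x,y,w,h=crop; im=im[y:y+h,x:x+w]
    cv2.imwrite('pics/'+n,cv2.resize(im,None,fx=s,fy=s,interpolation=cv2.INTER_CUBIC))
E
python3 - <<'E'
from h import *
s=telemetry.observe(); print(s['clock'],s['position'],s['tool_rot'],s['force'],s['grip_width'])
F={c:cams.grab_frame(c) for c in('scene','top')}
for c in F: print(c,F[c]['eye'],np.round(F[c]['orientation'],3).tolist()); save(F[c],c+'0.png')
for n in ['flask','beaker','reagent','board']+[a+'_'+b for a in('pivot','edge','tail','bay') for b in('left','middle','right')]+['timer','tape']:
    P={}
    for c in F:
        P[c]=cams.pinpoint(c,n)[:3]
    z={'piv':.08,'edg':.08,'tai':.08,'bay':.01,'fla':.01,'bea':.01,'rea':.01}.get(n[:3],0)
    print(n,{c:[(np.round(p['uv']).tolist(),round(p['score'],2),np.round(atz(F[c],p['uv'],z),3).tolist()) for p in P[c]] for c in P})
E
```

```text
0.0 [0.16594726 0.60219711 0.19943926] [-3.14047250e+00  1.02553563e-04  2.87274187e+00] [-0.52601424 -0.00520974  0.35635929] 0.08555832803243882
scene [-0.10538786 -0.42062501  0.93259953] [-2.367, 0.007, -1.033]
top [0.45895203 0.04547168 1.64547792] [-3.042, -0.014, -1.566]
flask {'scene': [([358.0, 222.0], 0.8, [0.761, -0.031, 0.01]), ([390.0, 295.0], 0.8, [0.575, -0.213, 0.01]), ([407.0, 263.0], 0.78, [0.69, -0.209, 0.01])], 'top': [([398.0, 258.0], 0.83, [0.579, -0.206, 0.01]), ([334.0, 196.0], 0.65, [0.754, -0.024, 0.01]), ([396.0, 218.0], 0.6, [0.694, -0.201, 0.01])]}
beaker {'scene': [([325.0, 215.0], 0.83, [0.737, 0.062, 0.01])], 'top': [([302.0, 202.0], 0.91, [0.737, 0.066, 0.01])]}
reagent {'scene': [([292.0, 212.0], 0.89, [0.702, 0.15, 0.01]), ([354.0, 233.0], 0.35, [0.716, -0.04, 0.01])], 'top': [([271.0, 211.0], 0.51, [0.71, 0.155, 0.01])]}
board {'scene': [([308.0, 253.0], 0.67, [0.596, 0.033, 0.0]), ([309.0, 233.0], 0.24, [0.661, 0.069, 0.0])], 'top': [([316.0, 253.0], 0.55, [0.591, 0.026, 0.0]), ([285.0, 288.0], 0.55, [0.491, 0.112, 0.0]), ([268.0, 210.0], 0.32, [0
[... 1600 characters left out ...]
10.0], 0.81, [0.714, 0.162, 0.01])]}
bay_middle {'scene': [([323.0, 216.0], 0.65, [0.73, 0.064, 0.01]), ([310.0, 234.0], 0.56, [0.653, 0.059, 0.01])], 'top': [([306.0, 199.0], 0.97, [0.745, 0.057, 0.01]), ([188.0, 286.0], 0.37, [0.498, 0.383, 0.01])]}
bay_right {'scene': [([360.0, 226.0], 0.9, [0.748, -0.043, 0.01])], 'top': [([339.0, 193.0], 0.76, [0.762, -0.039, 0.01])]}
timer {'scene': [([180.0, 230.0], 0.85, [0.49, 0.385, 0.0])], 'top': [([186.0, 287.0], 0.73, [0.495, 0.392, 0.0])]}
tape {'scene': [([428.0, 329.0], 0.97, [0.539, -0.327, 0.0]), ([357.0, 221.0], 0.69, [0.771, -0.022, 0.0])], 'top': [([440.0, 273.0], 0.64, [0.538, -0.326, 0.0]), ([277.0, 259.0], 0.47, [0.574, 0.136, 0.0])]}
```

```bash
python3 - <<'E'
import cv2
a=cv2.imread('pics/scene0.png');b=cv2.imread('pics/top0.png')
c=cv2.resize(a[180:380,230:450],None,fx=2.7,fy=2.7,interpolation=cv2.INTER_CUBIC);cv2.imwrite('pics/crop0.png',c)
E
```

```text
(no output)
```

View pics/scene0.png

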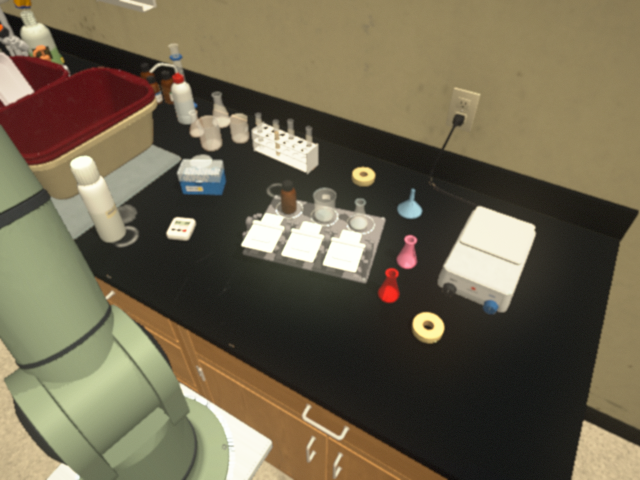

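View pics/crop0.png

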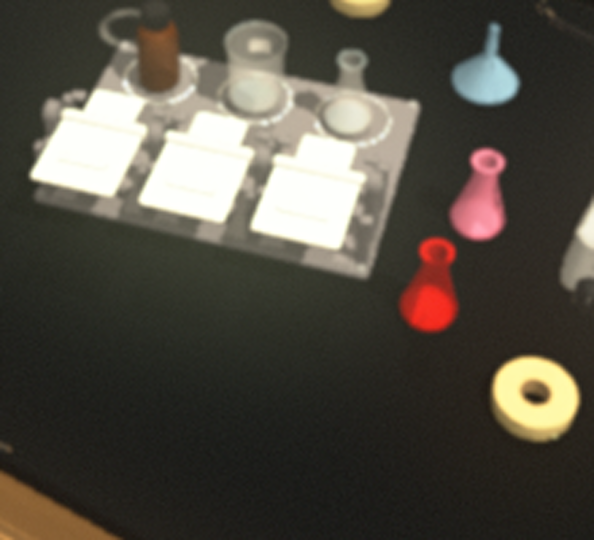

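View pics/top0.png

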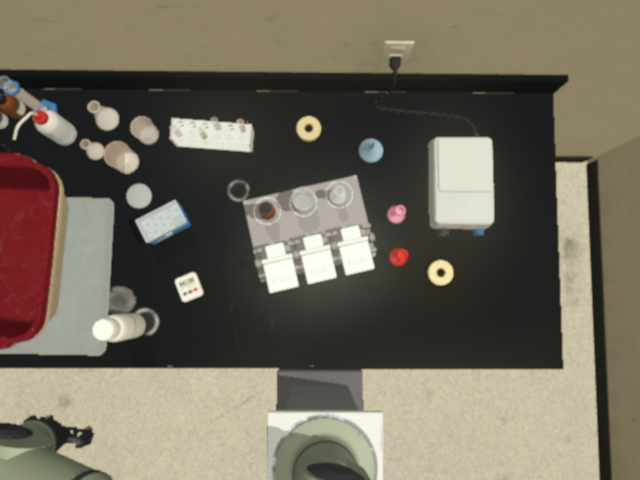

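The right bay holds the clear flask (scene 359,220). Look-alikes: red flask (389,290) and pink flask (407,255), both off the board, plus clear glassware at the back left (220,105), also off it. The crop shows a clear conical flask in the right bay, a beaker in the middle and an amber bottle on the left. So paddle_right is the one to flip.

```bash
cat >> h.py <<'E'
def fit():
    from scipy.optimize import least_squares
    obs=[]
    for c in('scene','top'):
        f=cams.grab_frame(c)
        for k,(dx,z) in {'pivot':(0,.08),'edge':(-.085,.08),'tail':(.04,.08),'bay':(.145,.01)}.items():
            for b,dy in(('left',.105),('middle',0),('right',-.105)):
                for p in cams.pinpoint(c,k+'_'+b)[:1]: obs.append((f,p['uv'],[dx,dy,z]))
    def w(q,l): c,s=np.cos(q[2]),np.sin(q[2]); return [q[0]+c*l[0]-s*l[1],q[1]+s*l[0]+c*l[1],l[2]]
    r=least_squares(lambda q:np.concatenate([proj(f,w(q,l))-uv for f,uv,l in obs]),[.6,.03,.22],loss='soft_l1')
    return r.x,np.abs(r.fun).reshape(-1,2)
B=None
def togo(b,lx,z,ly=-.105,yaw=None):
    "shift (cm, tool axes) and turn from the present pose to board-frame point"
    s=telemetry.observe(); T=rot(s['tool_rot']); c,n=np.cos(b[2]),np.sin(b[2])
    t=np.array([b[0]+c*lx-n*ly,b[1]+n*lx+c*ly,z]); sh=T.T@(t-s['position'])*100
    y=np.arctan2(T[1,0],T[0,0]); d=(b[2]+np.pi-y+np.pi)%(2*np.pi)-np.pi
    print('target',t.round(3),'shift',sh.round(2),'turn',round(-d,3))
def local(b):
    s=telemetry.observe(); p=np.array(s['position'])-[b[0],b[1],0]; c,n=np.cos(b[2]),np.sin(b[2])
    print('t',s['clock'],'board frame mm',(1e3*np.array([c*p[0]+n*p[1],-n*p[0]+c*p[1]+.105,p[2]])).round(1),'F',np.round(s['force'],1))
E
python3 - <<'E'
from h import *
b,r=fit(); print(b.round(4).tolist(), r.round(1).max(1)); np.save('b.npy',b)
togo(b,.028,.30); togo(b,.028,.13); local(b)
T=rot(telemetry.observe()['tool_rot']);print(T.round(3))
E
```

```text
[0.5901, 0.0288, 0.2425] [  3.7  50.6   2.3   2.5   0.9   0.4   2.3   2.8   1.6   4.9   2.7   4.
   0.9   3.9   2.  137.5   2.1   1.2   2.5 164.2   1.3   4.1   2.4]
target [ 0.642 -0.066  0.3  ] shift [-63.7  -51.84 -10.  ] turn -0.511
target [ 0.642 -0.066  0.13 ] shift [-63.7  -51.84   7.  ] turn -0.511
t 3.2 board frame mm [-273.9  763.8  200. ] F [-0.4  0.2  0.1]
[[-0.964  0.266  0.   ]
 [ 0.266  0.964 -0.   ]
 [-0.    -0.    -1.   ]]
```

>>> apply_moves(steps=[[0,0,-4,0],[-2,-2,-8,-0.1],[-5,-4,-10,-0.2],[-8,-7,-10,-0.3],[-11,-9,-10,-0.4],[-14,-11.5,-10,-0.51],[-17,-14,-10,-0.51],[-20,-16.5,-10,-0.51],[-23,-19,-10,-0.51],[-26,-21.5,-10,-0.51]], claw=1, force=20)

```text
clock: 4.03
position: [0.3603, 0.3244, 0.3003]
tool_rot: [3.141, 0.0, -2.9]
force: [0.6, -0.9, -0.8]
grip_width: -0.0
```

```bash
python3 - <<'E'
from h import *
b=np.load('b.npy'); local(b); togo(b,.028,.30); s=telemetry.observe(); print(s['qpos'],s['grip_width'])
E
```

```text
t 4.0333 board frame mm [-152.   447.1  300.3] F [ 0.6 -0.9 -0.8]
target [ 0.642 -0.066  0.3  ] shift [-1.806e+01 -4.469e+01  2.000e-02] turn -0.001
[-8.51231818e-01  1.92238197e-01 -4.81102145e-03  1.82277750e+00
  9.69117727e-04  1.12596638e+00  9.55547183e-01] -1.0831429000126828e-05
```

>>> apply_moves(steps=[[-1.4,-3.5,0,0],[-2.8,-7,0,0],[-4.2,-10.5,0,0],[-5.6,-14,0,0],[-7,-17.5,0,0],[-8.4,-21,0,0],[-9.8,-24.5,0,0],[-11.2,-28,0,0],[-12.6,-31.5,0,0],[-14,-35,0,0]])

```text
clock: 4.87
position: [0.5799, 0.0181, 0.3002]
tool_rot: [-3.142, 0.0, -2.9]
force: [1.0, 0.4, 0.2]
grip_width: 0.0001
```

>>> apply_moves(steps=[[-1,-3,0,0],[-2,-6,0,0],[-3.5,-8.5,0,0],[-4.05,-9.7,2,0],[-4.05,-9.7,5,0],[-4.05,-9.7,8,0],[-4.05,-9.7,11,0],[-4.05,-9.7,14,0],[-4.05,-9.7,16,0],[-4.05,-9.7,17,0]])

```text
clock: 5.7
position: [0.6403, -0.0646, 0.1272]
tool_rot: [3.141, -0.003, -2.9]
force: [-1.1, -0.1, 0.2]
grip_width: 0.0001
```

```bash
python3 - <<'E'
from h import *
b=np.load('b.npy'); local(b); togo(b,.028,.095)
f=cams.grab_frame('scene'); save(f,'s1.png',(280,150,130,150),4)
g=cams.grab_frame('top'); save(g,'t1.png',(300,150,120,150),4)
a=cv2.imread('pics/s1.png');c=cv2.imread('pics/t1.png');cv2.imwrite('pics/st1.png',cv2.resize(np.hstack([a,c]),(800,480)))
E
```

```text
t 5.7 board frame mm [ 26.3   2.3 127.2] F [-1.1 -0.1  0.2]
target [ 0.642 -0.066  0.095] shift [-0.18 -0.23  3.22] turn -0.001
```

View pics/st1.png

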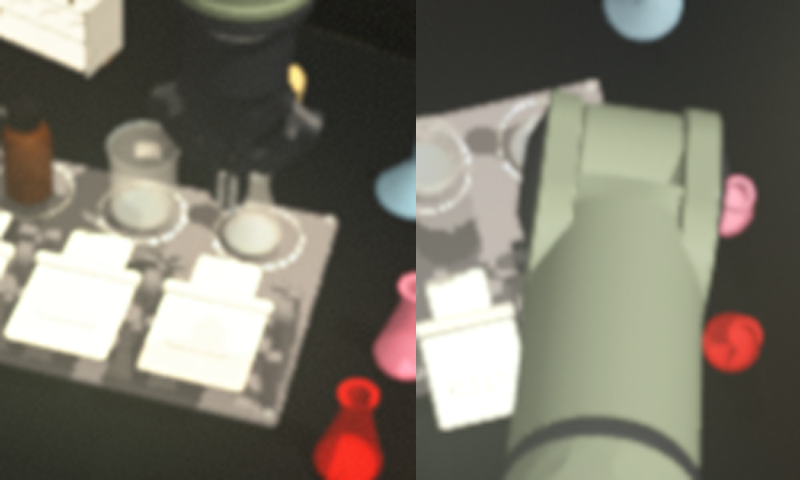

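Shut fingertips (crop 228,195) sit above the right paddle's tail with the flask behind them. Now press gently.

>>> apply_moves(steps=[[-0.1,-0.2,1,0],[-0.1,-0.2,2,0],[-0.1,-0.2,2.8,0],[-0.1,-0.2,3.3,0],[-0.1,-0.2,3.7,0],[-0.1,-0.2,4,0],[-0.1,-0.2,4.3,0],[-0.1,-0.2,4.6,0],[-0.1,-0.2,4.9,0],[-0.1,-0.2,5.0,0]])

```text
clock: 6.63
position: [0.6429, -0.0664, 0.0796]
tool_rot: [3.142, -0.0, -2.9]
force: [0.4, 0.3, -0.8]
grip_width: 0.0001
```

```bash
python3 - <<'E'
from h import *
b=np.load('b.npy'); local(b)
f=cams.grab_frame('scene'); save(f,'s2.png',(280,150,130,150),4)
for n in('edge_right','tail_right'): print(n,cams.pinpoint('scene',n)[:2])
c,s=np.cos(b[2]),np.sin(b[2])
for th in(.3,.5,.7,.9,1.1):
  lx=-.085*np.cos(th);print(th,proj(f,[b[0]+c*lx+s*.105,b[1]+s*lx-c*.105,.08+.085*np.sin(th)]).round(1))
E
```

```text
t 6.6333 board frame mm [28.5 -0.1 79.6] F [ 0.4  0.3 -0.8]
edge_right [{'uv': [339.5, 269.1], 'score': 0.64}, {'uv': [359.0, 224.5], 'score': 0.57}]
tail_right [{'uv': [350.8, 231.3], 'score': 0.94}]
0.3 [339.5 260.2]
0.5 [340.4 253.6]
0.7 [341.7 246.5]
0.9 [343.2 239.3]
1.1 [344.9 232.2]
```

View pics/s2.png

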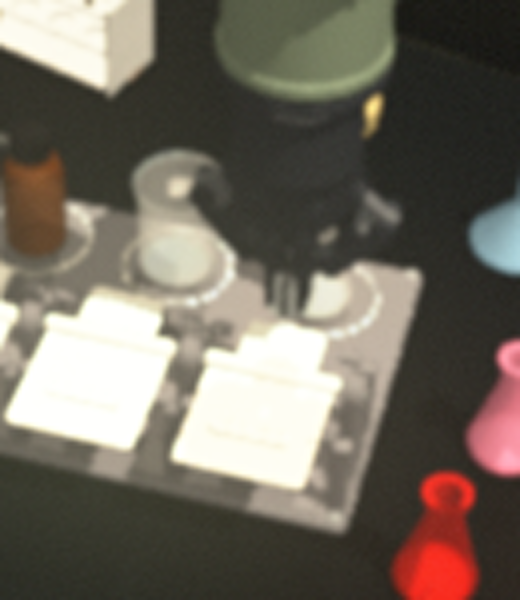

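```bash
python3 - <<'E'
from h import *
b=np.load('b.npy'); f=cams.grab_frame('scene'); c,s=np.cos(b[2]),np.sin(b[2])
def W(lx,ly,z): ly-=.105; return [b[0]+c*lx-s*ly,b[1]+s*lx+c*ly,z]
print('tcp',proj(f,telemetry.observe()['position']).round(1))
im=np.ascontiguousarray(f['color'][:,:,::-1]); im=cv2.resize(im[200:290,310:400],None,fx=7,fy=7,interpolation=cv2.INTER_CUBIC)
def P(p): q=proj(f,p); return tuple(int(v) for v in ((q-[310,200]+.5)*7))
for poly in([(.04,.025),(.04,-.025),(0,-.025),(0,.025)],[(0,.04),(-.085,.04),(-.085,-.04),(0,-.04)]):
    cv2.polylines(im,[np.array([P(W(x,y,.083)) for x,y in poly])],True,(255,0,0),1)
cv2.polylines(im,[np.array([P(W(x,y-0,.010)) for x,y in[(-.05,.2725),(.19,.2725),(.19,-.0625),(-.05,-.0625)]])],True,(0,255,0),1)
cv2.drawMarker(im,P(telemetry.observe()['position']),(0,0,255),0,14,1)
cv2.imwrite('pics/ov.png',im)
E
```

```text
tcp [350.6 235. ]
```

View pics/ov.png

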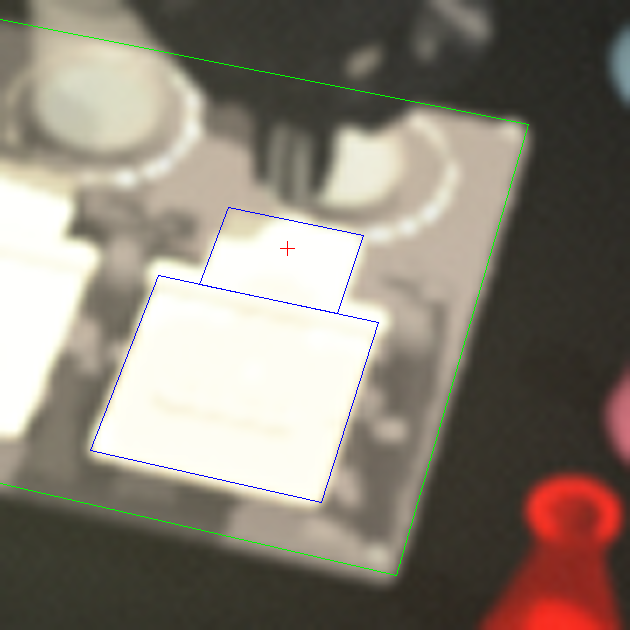

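>>> apply_moves(steps=[[0,0,0.2,0],[0,0,0.4,0],[0,0,0.6,0],[0,0,0.8,0],[0,0,1.0,0],[0,0,1.2,0],[0,0,1.3,0],[0,0,1.4,0],[0,0,1.5,0],[0,0,1.5,0]])

```text
clock: 7.67
position: [0.643, -0.0665, 0.0648]
tool_rot: [3.142, -0.0, -2.9]
force: [-0.5, 0.8, 0.0]
grip_width: -0.0002
```

```bash
python3 - <<'E'
from h import *
b=np.load('b.npy'); local(b)
f=cams.grab_frame('scene'); save(f,'s3.png',(310,200,90,90),6)
print(cams.pinpoint('scene','edge_right')[:2],proj(f,telemetry.observe()['position']))
E
```

```text
t 7.6667 board frame mm [28.5 -0.2 64.8] F [-0.5  0.8  0. ]
[{'uv': [337.5, 267.1], 'score': 0.66}] [350.33863142 239.149157  ]
```

View pics/s3.png

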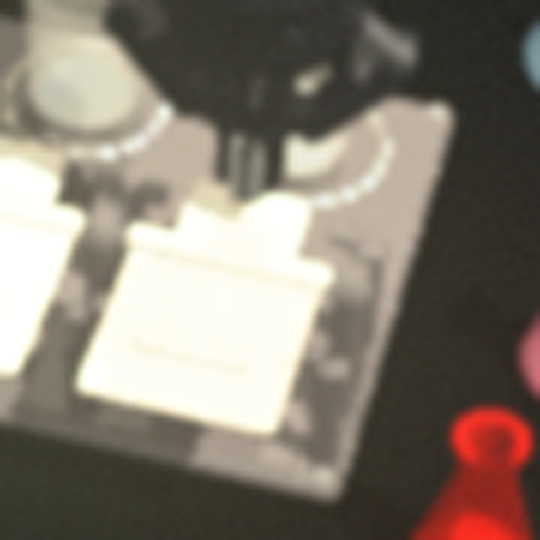

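>>> apply_moves(steps=[[0,0,0.15,0],[0,0,0.3,0],[0,0,0.45,0],[0,0,0.6,0],[0,0,0.7,0],[0,0,0.8,0],[0,0,0.9,0],[0,0,1.0,0],[0,0,1.0,0],[0,0,1.0,0]])

```text
clock: 8.6
position: [0.643, -0.0664, 0.0549]
tool_rot: [-3.142, -0.0, -2.9]
force: [-0.4, -0.3, -0.3]
grip_width: 0.0002
```

```bash
python3 - <<'E'
from h import *
b=np.load('b.npy'); local(b)
f=cams.grab_frame('scene'); save(f,'s4.png',(310,200,90,90),6)
print(cams.pinpoint('scene','edge_right')[:2],cams.pinpoint('scene','tail_right')[:2],proj(f,telemetry.observe()['position']))
E
```

```text
t 8.6 board frame mm [28.5 -0.2 54.9] F [-0.4 -0.3 -0.3]
[{'uv': [340.1, 267.6], 'score': 0.83}] [{'uv': [349.9, 245.4], 'score': 0.71}, {'uv': [350.8, 231.9], 'score': 0.63}] [350.17312999 241.85368185]
```

View pics/s4.png

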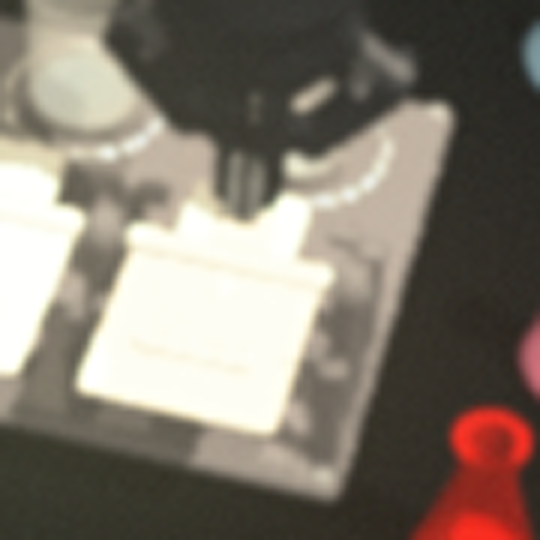

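>>> apply_moves(steps=[[0,0,0.15,0],[0,0,0.3,0],[0,0,0.45,0],[0,0,0.6,0],[0,0,0.7,0],[0,0,0.8,0],[0,0,0.9,0],[0,0,1.0,0],[0,0,1.0,0],[0,0,1.0,0]])

```text
clock: 9.58
position: [0.6428, -0.0665, 0.0449]
tool_rot: [3.142, -0.0, -2.9]
force: [-0.1, 0.3, 0.1]
grip_width: 0.0003
```

```bash
cat > look.py <<'E'
from h import *; import sys
b=np.load('b.npy'); local(b)
f=cams.grab_frame('scene'); n=sys.argv[1]; save(f,n+'.png',(310,190,90,100),6)
for k in ('edge_right','tail_right'): print(k,[(np.round(p['uv'],1).tolist(),round(p['score'],2)) for p in cams.pinpoint('scene',k)[:2]])
for k in ('paddle_right',): print([(np.round(p['box']).tolist(),round(p['score'],2)) for p in cams.find_in('scene',k)[:3]])
p=telemetry.observe()['position']; print([proj(f,[p[0],p[1],p[2]+d]).round(1).tolist() for d in(0,.02,.04)])
E
python3 look.py s5; python3 - <<'E'
import cv2,numpy as np
a=cv2.imread('pics/s4.png').astype(int)[:540];c=cv2.imread('pics/s5.png').astype(int)[60:600]
d=abs(a-c).max(2)
for y0 in range(0,540,54): print([int(d[y0:y0+54,x0:x0+54].mean()) for x0 in range(0,540,54)])
E
```

```text
t 9.5833 board frame mm [28.4 -0.2 44.9] F [-0.1  0.3  0.1]
edge_right [([342.0, 257.3], 0.75)]
tail_right [([350.8, 235.2], 0.82), ([324.7, 215.3], 0.36)]
[([327.0, 236.0, 38.0, 27.0], 0.79)]
[[350.0, 244.6], [350.3, 239.2], [350.7, 233.7]]
[3, 8, 21, 2, 2, 3, 11, 7, 2, 2]
[3, 8, 40, 2, 4, 22, 28, 29, 2, 2]
[3, 5, 17, 44, 12, 36, 44, 21, 2, 2]
[4, 5, 3, 17, 25, 55, 9, 3, 2, 2]
[0, 2, 10, 12, 41, 20, 3, 3, 2, 2]
[0, 31, 21, 13, 13, 13, 2, 3, 3, 2]
[4, 63, 100, 67, 29, 33, 1, 3, 3, 3]
[15, 32, 73, 106, 113, 33, 2, 4, 3, 2]
[2, 2, 5, 24, 6, 4, 2, 3, 3, 3]
[2, 3, 3, 4, 4, 3, 4, 4, 3, 2]
```

>>> apply_moves(steps=[[0,0,0.1,0],[0,0,0.2,0],[0,0,0.3,0],[0,0,0.4,0],[0,0,0.5,0],[0,0,0.6,0],[0,0,0.7,0],[0,0,0.7,0],[0,0,0.7,0],[0,0,0.7,0]])

```text
clock: 10.62
position: [0.643, -0.0665, 0.038]
tool_rot: [3.142, -0.0, -2.9]
force: [0.3, 0.8, -0.1]
grip_width: -0.0002
```

```bash
python3 look.py s6
```

```text
t 10.6167 board frame mm [28.5 -0.2 38. ] F [ 0.3  0.8 -0.1]
edge_right [([343.2, 246.8], 0.74), ([267.2, 227.5], 0.58)]
tail_right [([348.9, 240.4], 0.61)]
[([325.0, 238.0, 39.0, 15.0], 0.67)]
[[349.9, 246.4], [350.2, 241.1], [350.6, 235.6]]
```

View pics/s6.png

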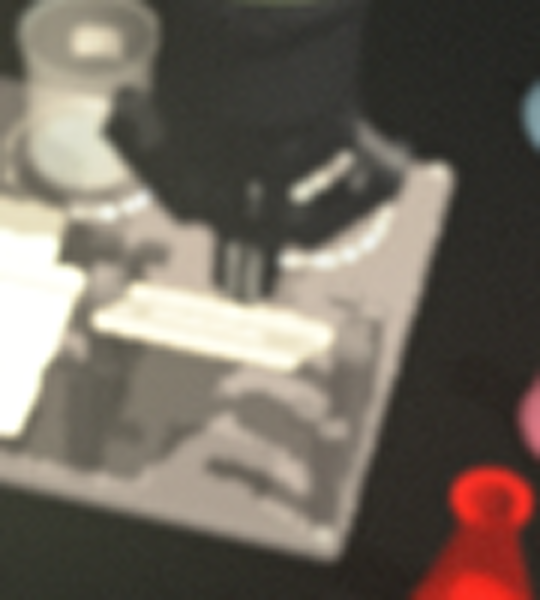

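Paddle is up about 0.7 rad (edge at ~343,247); the fingertips are in front of the flask and clear of its glass. A little more.

>>> apply_moves(steps=[[0,0,0.1,0],[0,0,0.2,0],[0,0,0.3,0],[0,0,0.4,0],[0,0,0.4,0],[0,0,0.4,0],[0,0,0.4,0],[0,0,0,0],[0,0,-1,0],[0,0,-3,0]])

```text
clock: 11.65
position: [0.6419, -0.0664, 0.0673]
tool_rot: [3.141, -0.003, -2.9]
force: [0.7, 0.6, -0.2]
grip_width: 0.0001
```

```bash
python3 look.py s7; python3 -c "
from h import *
b=np.load('b.npy');togo(b,.028,.26);togo(b,-.13,.26);togo(b,-.13,.09)"
```

```text
t 11.65 board frame mm [27.5  0.1 67.3] F [ 0.7  0.6 -0.2]
edge_right [([344.6, 239.1], 0.72), ([285.6, 208.2], 0.2)]
tail_right [([361.5, 223.7], 0.54), ([310.1, 255.2], 0.46)]
[([410.0, 316.0, 34.0, 27.0], 0.64), ([329.0, 237.0, 35.0, 11.0], 0.56), ([240.0, 201.0, 143.0, 82.0], 0.5)]
[[350.5, 237.9], [350.8, 232.4], [351.2, 226.7]]
target [ 0.642 -0.066  0.26 ] shift [  0.08   0.02 -19.08] turn -0.001
target [ 0.489 -0.104  0.26 ] shift [ 15.88   0.   -19.11] turn -0.001
target [ 0.489 -0.104  0.09 ] shift [ 1.59e+01  1.00e-02 -2.11e+00] turn -0.001
```

>>> apply_moves(steps=[[0,0,-3.5,0],[0,0,-7,0],[0,0,-10.5,0],[1,0,-13.5,0],[4,0,-14,0],[8,0,-14,0],[12,0,-14,0],[16,0,-13,0],[16,0,-10,0],[16,0,-6.5,0]])

```text
clock: 12.68
position: [0.4874, -0.1054, 0.1344]
tool_rot: [-3.141, 0.004, -2.902]
force: [2.1, 1.6, -0.7]
grip_width: -0.0001
```

>>> apply_moves(steps=[[0,0,1,0],[0,0,2,0],[0,0,2.6,0],[-1,0,2.6,0],[-2,0,2.6,0],[-3,0,2.6,0],[-4,0,2.6,0],[-5,0,2.6,0],[-5,0,2.6,0],[-5,0,2.6,0]])

```text
clock: 13.52
position: [0.5366, -0.0925, 0.107]
tool_rot: [-3.141, -0.0, -2.9]
force: [0.6, -0.4, -0.2]
grip_width: 0.0001
```

```bash
python3 look.py s8
```

```text
t 13.5167 board frame mm [-8.10e+01  1.00e-01  1.07e+02] F [ 0.6 -0.4 -0.2]
edge_right [([343.0, 238.8], 0.65)]
tail_right [([342.4, 241.3], 0.39)]
[([349.0, 241.0, 16.0, 9.0], 0.55)]
[[339.5, 259.8], [339.7, 254.1], [340.0, 248.1]]
```

View pics/s8.png

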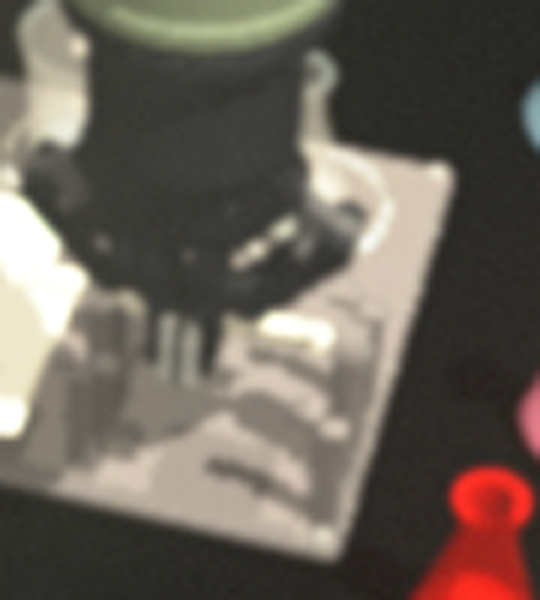

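>>> apply_moves(steps=[[-1,0,0.6,0],[-2,0,0.6,0],[-3,0,0.6,0],[-4,0,0.6,0],[-5,0,0.6,0],[-6,0,0.6,0],[-7,0,0.6,0],[-7.5,0,0.6,0],[-8,0,0.6,0],[-8,0,0.6,0]])

```text
clock: 14.55
position: [0.6147, -0.0732, 0.1008]
tool_rot: [-3.142, 0.0, -2.9]
force: [-0.0, -0.4, -0.1]
grip_width: 0.0002
```

```bash
python3 look.py s9
```

```text
t 14.55 board frame mm [ -0.6   0.  100.8] F [-0.  -0.4 -0.1]
edge_right [([351.6, 216.3], 0.87)]
tail_right []
[([335.0, 216.0, 31.0, 42.0], 0.66)]
[[348.0, 237.7], [348.3, 231.9], [348.7, 226.0]]
```

View pics/s9.png

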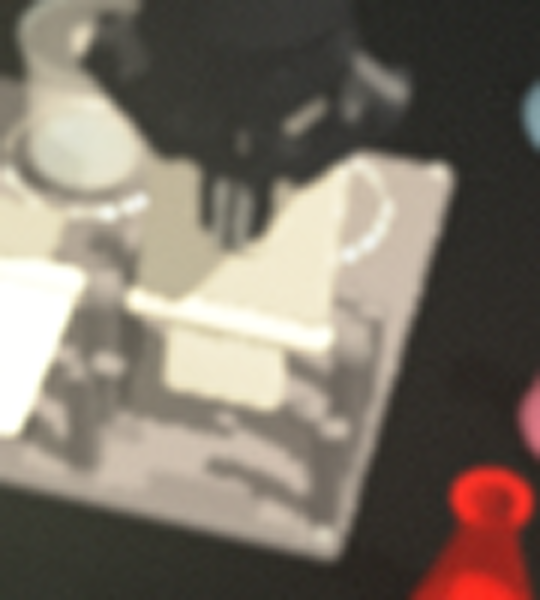

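Paddle is just past upright, with the fingers on its near face. I'll carry on over, lowering along the arc.

>>> apply_moves(steps=[[-0.6,0,0.1,0],[-1.2,0,0.2,0],[-1.8,0,0.4,0],[-2.4,0,0.6,0],[-3,0,0.8,0],[-3.5,0,1.0,0],[-4,0,1.3,0],[-4.5,0,1.7,0],[-4.8,0,2.0,0],[-4.8,0,2.0,0]])

```text
clock: 15.58
position: [0.6606, -0.0618, 0.08]
tool_rot: [3.141, -0.001, -2.9]
force: [0.3, 0.7, 0.1]
grip_width: -0.0
```

```bash
python3 look.py s10
```

```text
t 15.5833 board frame mm [46.7  0.1 80. ] F [0.3 0.7 0.1]
edge_right [([357.5, 211.3], 0.93), ([348.8, 244.1], 0.37)]
tail_right [([257.2, 250.4], 0.18)]
[([334.0, 208.0, 36.0, 52.0], 0.57)]
[[352.4, 229.9], [352.8, 224.3], [353.2, 218.5]]
```

>>> apply_moves(steps=[[-0.3,0,0.2,0],[-0.5,0,0.4,0],[-0.5,0,0.6,0],[-0.5,0,0.8,0],[-0.5,0,1.0,0],[-0.5,0,1.2,0],[-0.5,0,1.4,0],[-0.5,0,1.5,0],[-0.5,0,1.6,0],[-0.5,0,1.6,0]])

```text
clock: 16.62
position: [0.6653, -0.061, 0.0648]
tool_rot: [3.142, -0.0, -2.9]
force: [-0.4, -0.3, 0.1]
grip_width: 0.0003
```

```bash
python3 look.py s11; python3 - <<'E'
from h import *
b=np.load('b.npy');f=cams.grab_frame('scene');c,s=np.cos(b[2]),np.sin(b[2])
for th in(2.4,2.7,2.9,3.05,3.14):
  for r in(.085,-.04):
    lx=-r*np.cos(th);print(th,r,proj(f,[b[0]+c*lx+s*.105,b[1]+s*lx-c*.105,.08+r*np.sin(th)]).round(1))
E
```

```text
t 16.6167 board frame mm [51.5 -0.2 64.8] F [-0.4 -0.3  0.1]
edge_right [([356.9, 221.4], 0.88), ([348.4, 245.2], 0.68)]
tail_right [([345.8, 253.3], 0.76), ([355.3, 222.4], 0.39)]
[([332.0, 217.0, 40.0, 40.0], 0.86)]
[[352.5, 232.9], [352.9, 227.4], [353.3, 221.7]]
2.4 0.085 [354.9 209.3]
2.4 -0.04 [344.3 258.9]
2.7 0.085 [355.8 211.8]
2.7 -0.04 [343.8 258.2]
2.9 0.085 [356.  214.9]
2.9 -0.04 [343.6 256.9]
3.05 0.085 [356.  217.9]
3.05 -0.04 [343.6 255.6]
3.14 0.085 [355.8 220. ]
3.14 -0.04 [343.6 254.6]
```

View pics/s11.png

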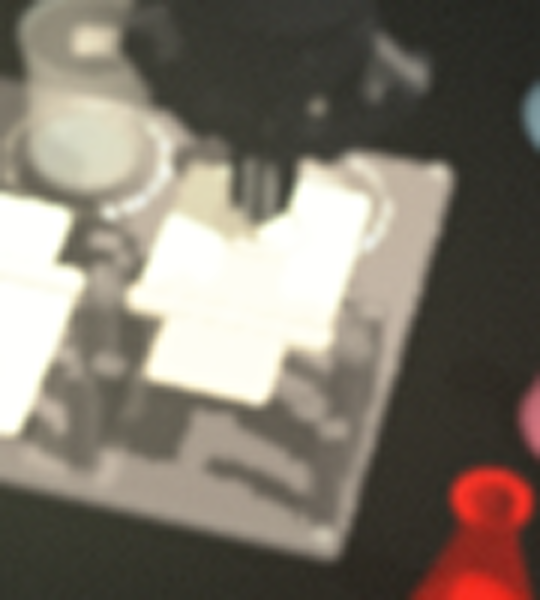

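>>> apply_moves(steps=[[0,0,0.1,0],[0,0,0.2,0],[0,0,0.3,0],[0,0,0.3,0],[0,0,-1,0],[0,0,-4,0],[0,0,-8,0],[0,0,-12,0],[0,0,-16,0],[0,0,-20,0]])

```text
clock: 17.7
position: [0.6649, -0.0611, 0.2684]
tool_rot: [-3.141, 0.001, -2.901]
force: [0.0, 0.8, -0.3]
grip_width: 0.0002
```

>>> apply_moves(steps=[[4,0,0,0],[8,0,0,0],[12,3,0,0],[14,7,0,0],[14,11,0,0],[14,15,0,0],[14,19,0,0],[14,23,0,0],[14,27,0,0],[14,31,0,0]])

```text
clock: 18.53
position: [0.4545, 0.2084, 0.2663]
tool_rot: [3.141, 0.001, -2.901]
force: [1.4, 0.5, -0.4]
grip_width: 0.0005
```

```bash
python3 - <<'E'
from h import *
b=np.load('b.npy'); local(b); c,s=np.cos(b[2]),np.sin(b[2])
for cam in('scene','top'):
    f=cams.grab_frame(cam)
    for n,l in {'edge_right':(.085,-.105,.08),'tail_right':(-.04,-.105,.08),'edge_middle':(-.085,0,.08),'edge_left':(-.085,.105,.08),'bay_right':(.145,-.105,.01),'bay_left':(.145,.105,.01)}.items():
        print(cam,n,'want',proj(f,[b[0]+c*l[0]-s*l[1],b[1]+s*l[0]+c*l[1],l[2]]).round(1),[(np.round(p['uv'],1).tolist(),round(p['score'],2)) for p in cams.pinpoint(cam,n)[:2]])
    for n in('flask','beaker','reagent','timer','tape'): print(cam,n,[np.round(p['uv'],1).tolist() for p in cams.pinpoint(cam,n)[:3]])
    cv2.imwrite(f'pics/end_{cam}.png',f['color'][:,:,::-1])
    a=cv2.imread(f'pics/{cam}0.png'); e=f['color'][:,:,::-1]
    d=(cv2.absdiff(a,e).max(2)>45).astype(np.uint8)
    n,_,st,_=cv2.connectedComponentsWithStats(d); print('changed',[t.tolist() for t in st[1:] if t[4]>12])
E
```

```text
t 18.5333 board frame mm [-88.5 311.9 266.3] F [ 1.4  0.5 -0.4]
scene edge_right want [355.8 220. ] [([357.9, 220.7], 0.79)]
scene tail_right want [343.6 254.6] [([342.7, 255.1], 0.86)]
scene edge_middle want [296.4 258.8] [([294.4, 258.5], 0.84)]
scene edge_left want [255.6 249.5] [([253.8, 249.4], 0.57)]
scene bay_right want [359.6 223.7] [([359.6, 225.5], 0.64), ([356.5, 216.7], 0.47)]
scene bay_left want [288.2 209.1] [([324.4, 220.5], 0.73)]
scene flask [[407.6, 263.4], [390.0, 295.4], [353.7, 223.3]]
scene beaker [[322.9, 215.1]]
scene reagent [[288.2, 212.2]]
scene timer [[181.8, 230.6]]
scene tape [[428.0, 331.9], [325.5, 216.0]]
changed [[14, 0, 46, 11, 320], [78, 0, 144, 151, 8095], [0, 10, 95, 157, 10332], [0, 22, 9, 16, 91], [7, 46, 7, 10, 25], [15, 50, 13, 6, 43], [148, 59, 11, 8, 41], [162, 91, 8, 9, 33], [156, 94, 7, 8, 37], [70, 155, 54, 87, 2181], [191, 154, 21, 22, 309], [0, 172, 52, 57, 869], [333, 216, 39, 28, 485], [168, 219, 19, 14, 143], [84, 226, 11, 8, 28], [0, 240, 78, 23, 1033], [80, 240, 51, 57, 1666], [312, 242, 51, 35, 831], [316, 257, 5, 5, 18], [0, 272
[... 625 characters left out ...]
, 0.57)]
top bay_right want [338.9 195.5] []
top bay_left want [267.2 212.5] [([265.2, 208.4], 0.68), ([286.1, 288.8], 0.21)]
top flask [[339.1, 197.6], [397.6, 216.3], [400.1, 257.5]]
top beaker [[299.9, 202.7], [338.5, 196.0]]
top reagent [[271.5, 210.3], [321.5, 277.3]]
top timer [[185.4, 287.0]]
top tape [[438.9, 272.9]]
changed [[332, 208, 35, 34, 628], [317, 214, 15, 17, 168], [339, 241, 36, 35, 684], [174, 259, 122, 143, 7332], [335, 260, 6, 5, 21], [255, 291, 8, 8, 43], [137, 309, 8, 4, 23], [120, 318, 25, 21, 311], [211, 368, 94, 112, 3382], [268, 369, 9, 19, 86], [271, 391, 4, 4, 13], [285, 409, 12, 2, 14], [0, 415, 113, 65, 4768], [273, 433, 74, 47, 1757], [356, 465, 15, 15, 120]]
```

```bash
python3 - <<'E'
from h import *
a=cv2.imread('pics/scene0.png',0).astype(np.float32);e=cv2.imread('pics/end_scene.png',0).astype(np.float32)
for n,(x,y,w,h) in {'flask':(348,194,22,22),'beaker':(312,185,26,34),'reagent':(278,178,24,34),'board R edge':(350,245,40,40)}.items():
    if n[0]=='b' and 'edge' in n: x,y,w,h=362,245,20,35
    r=cv2.matchTemplate(e[y-6:y+h+6,x-6:x+w+6],a[y:y+h,x:x+w],cv2.TM_CCOEFF_NORMED); m=cv2.minMaxLoc(r); print(n,m[1],np.array(m[3])-6)
print(workorder.job_done())
E
```

```text
flask 0.9997116923332214 [0 0]
beaker 0.9995504021644592 [0 0]
reagent 0.9992696046829224 [0 0]
board R edge 0.9869539737701416 [0 0]
the job is handed in; nothing more can be done
None
```

I flipped the right paddle, the one for the bay holding the clear conical flask, over onto its far rest and handed the job in at about 19 s of the 42 s allowed. I pressed its tail to about 0.9 rad, then pushed it over from the near side with the shut fingertips and pressed it down lightly.

**Paddle:** in both cameras its edge and tail are within about 2.5 px of where a fully flat paddle on the far rest should appear. The last picture I viewed, before the final 3 mm press, showed it flat or very nearly so. I had used up my views by then, so I did not view the raised ring face itself; that it faces up follows from the flip.

**Everything else:**
- Template matches before and after show no shift (0 px) of the flask, beaker, bottle or the board's right edge.
- The timer and tape were found where they started, within about 3 px.
- The left and middle paddle edges stayed where they belong, within about 3 px.
- No wrist force reading passed about 3 N at any stop, and the arm is clear of the board.

**What disagreed:**
- The real fingertips sat about 20–30 mm higher than the reported TCP, so I went by the pictures for pressing depth.
- A few detections were wrong and I ignored them: `bay_left` landed on the beaker once, and the flask's pixel wandered by about 4–5 px. The template match showed the flask had not moved.

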